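# Pin back the tape dispenser's tension wheel

### The job

The tape dispenser on the packing bench needs its sprung tension wheel locked back so that a new reel can be threaded. Take the yellow-knobbed locking pin out of the rack, put it down into the slot of the wheel's fork, swing the wheel round with it to the yellow-ringed socket and, still holding it back, push the pin down fully home there. Let go with the pin standing upright in the socket, between the fork's prongs, so that it holds the wheel back.

Things in the scene. Friction and masses are not known exactly. Their poses are not given: they have to be found in the camera images.
- pin_knob (a point): Locking pin with a tall yellow knob (28 mm wide, 48 tall) on a plain 18 mm steel shank, its foot tapering to 6 mm over the last 16 mm. Point: knob centre on the pin's axis, 110 mm above the foot; z up the pin; 0.13 kg. Stands loose in one of three holes (80 mm apart, 38 deep) of a 44 mm high wooden rack, its row running away from the robot. Red-knobbed and black-balled collared pins, 80 mm off, are not needed.
- slot (a point): Middle of the slot in the blue wheel's fork, at its top face, 92 mm from the wheel's upright axle. Two prongs (49 to 75 mm above the table), slot 38 mm wide, 63 to 120 mm from the axle, outer end open. The flat base below is 45 mm above the table: carry the pin in the slot with its foot 3 to 9 mm over it. A straight pull from here to the socket stays in the slot. Hub top 75 mm up.
- socket (a point): Centre of the locking socket's mouth, a yellow-ringed countersunk hole in the flat top of the fixed grey base (290 x 260 mm, 45 mm high). Mouth 30 mm wide, narrowing steeply to a 19.8 mm hole, floor 40 mm below this point: with the pin home its knob centre is 70 mm above this point. z up. The wheel's axle lies 81 mm along this point's x and 44 mm along its y.
- wheel (a joint): Turn of the tension wheel (108 mm wide, lying flat), rad. 0 at its rest stop, growing counter-clockwise from above; at 1.0 the slot's middle is over the socket; ends at 1.35. A spring pulls it back to 0 with 1.3 N at the slot at 0 and 3 N at 1.0, so hold it until the pin is in and press the pin down (its side load resists falling); it then settles against the pin at about 0.9.

How it is judged:
On the way:
1. the wheel is turned back with the locking pin standing in its slot (value of joint wheel above 0.5 rad and horizontal distance between pin_knob and slot below 0.03 m and z of pin_knob in the frame of slot below 0.105 m), for 0.1 s.
At the end, for the whole second after the job is handed in: The yellow-knobbed pin stands in the yellow-ringed socket: its knob within 28 mm sideways of the socket's centre, its foot within about 10 mm of the socket's floor, less than 0.3 rad from upright; the wheel rests still, held back by the pin at a joint value between 0.7 and 1.15 (value of joint wheel between 0.7 and 1.15 rad and horizontal distance between pin_knob and socket below 0.028 m and z of pin_knob in the frame of socket between 0.055 and 0.08 m and angle between pin_knob's own z axis and vertical below 0.3 rad and velocity of joint wheel between -0.05 and 0.05 rad/s); the robot touches nothing.
It also fails if it takes over 35 s, if anything falls off the work surface, if the arm or the gripper's body presses on something with over 40 N, if the wrist force passes 120 N, or if a joint passes its speed limit or range.

### The arm

A 6-joint arm with a two-finger parallel gripper is mounted at the origin on the work surface. World frame = base frame: x ahead of the robot, y to its left, z up, the work surface at z = 0. Lengths are in m, angles in rad, forces in N, time in s.
With the tool pointing down it reaches from about 0.225 to 0.875 m from the base axis. Payload 3.4 kg.
Tool frame: the origin (TCP) lies on the centre line of the jaws, within the pads' length; the fingertips stand 17 mm ahead of it and the grasp point (between the pads) lies 2 mm behind it; z points along the fingers, y is the line along which they close (so a half turn about z gives the same grasp; the last joint's range is limited). The gripper opens to 85 mm and grips with 20 to 120 N. Pads are 22 mm wide; open, the fingers measure 114 mm over their backs; the gripper's body (76 mm by 85 mm) begins 54 mm behind the grasp point. The pads swing forward as they close: fully open they stand 13 mm farther back than shut.
Start: joints at [-1.418, 0.276, 1.505, -0, 1.361, -0.121], TCP at [0.155, -0.554, 0.248] pointing down, gripper open.
Joint ranges: [-2.89, 2.89], [-0.75, 2.08], [0.22, 2.7], [-1.18, 4.32], [0.11, 2.71], [-2.7, 2.7]. Speed limits (rad/s): [2.57, 2.57, 3.14, 3.14, 3.14, 3.14].

### API

Orientations are given as a unit quaternion [w, x, y, z].
In Python, from rig import manip gives the robot as it stands.
- The arm moves only by the tool move_arm, never from a script. Its argument "steps" is one flat list of numbers, 7 for each row, row after row: the turn, a rotation vector about the world's x, y, z normalised to -1 to 1, where 1 is 360 degrees, then the shift along the world's x, y, z normalised to -1 to 1, where 1 is 1 m, then the opening, from -1 (shut) to 1 (fully open). A call has exactly 10 rows; each row is the pose to reach, as a shift and turn from the pose commanded when the call began, turning the shorter way round; what a row does not reach only later rows make up. A row lasts 1/10 s, in which the tool goes at most 50 mm and 8.59 degrees, less where a joint would pass 70% of its speed; a pose out of reach is approached as far as the arm can. A call with a number of a shift or a turn outside -1 to 1 is refused whole. A call with a gripper value outside its range is refused whole. The fingers move at their own pace and stop on an object; "squeeze" is the grip in N (left out, the last holds). Time passes only in rows, so rows that repeat a pose let the fingers close, or fill a call up. It gives the time, the measured TCP pose, the force, the opening and the grip force at its end, in the units of the state.
- manip.get_state(): the state, without advancing time (a new reading comes with each control period).
- manip.get_image(name): name is "scene" or "top"; returns a dict with "pixels" (400x640x3 uint8, blue, green, red), "fx", "fy", "cx", "cy" (pixels), "R" (3x3) and "t" (3): a world point X has camera coordinates R X + t. Camera axes: x right, y down, z forward; pixel columns grow to the right and rows downward; lengths in m; the calibration is good to about 2 mm. A picture is of the moment at which its call begins. There is no depth.
- manip.sign_off(): hands the job in; it is judged then, once.
The state is a dict: "clock": time; "qpos": joint angles; "qd": joint speeds; "effort": joint torques, N m; "position": TCP position; "ee_rot": TCP orientation; "contact_force": force on the tool from outside, world axes, zero at the start; "moment": the same for the moment, N m; "width": finger opening in m; "gripper_force": force on a finger pad.
Only numpy, scipy, OpenCV 4.12 (cv2) and the standard library are available. Lean on these libraries where they do the work, as an engineer would, in place of code of your own. Each camera call takes 0.05 s, during which the arm holds its last target. There are 200 camera calls.

## Working session

There is one attempt and no reset: what is moved stays moved. The work goes in short steps, Python scripts to look and compute and a tool call to move; the robot and the scene stay as the last step left them, time stands still between calls to the robot, and variables do not carry over. Pictures are saved under pics/ and viewed, at most 10 in all, crops included, and the job is handed in when it is done.

Besides the shell and the picture viewer there is one more tool, called after "Request:" by a JSON object that holds its "op" and its "data", one argument or row to a line. move_arm: Moves the arm, as the interface text tells. Scaled input: -1 to 1 covers 1 m each way for a shift and 360 degrees each way for a turn. Its arguments: {"type":"object","properties":{"steps":{"type":"array"},"squeeze":{"type":"number"}},"required":["steps"]}

```bash
mkdir -p pics
cat > h.py <<'E'
import numpy as np, cv2
from rig import manip
def ray(im,u,v):
    R=np.array(im["R"]);t=np.array(im["t"])
    d=R.T@np.array([(u-im["cx"])/im["fx"],(v-im["cy"])/im["fy"],1]);return -R.T@t,d
def onz(im,u,v,z):
    c,d=ray(im,u,v);return c+d*(z-c[2])/d[2]
def tri(a,ua,b,ub):
    c1,d1=ray(a,*ua);c2,d2=ray(b,*ub)
    s=np.linalg.lstsq(np.c_[d1,-d2],c2-c1,rcond=None)[0]
    p,q=c1+s[0]*d1,c2+s[1]*d2;return (p+q)/2,np.linalg.norm(p-q)
def blobs(im,lo,hi,amin=40):
    m=cv2.inRange(cv2.cvtColor(im["pixels"],cv2.COLOR_BGR2HSV),lo,hi)
    n,l,s,c=cv2.connectedComponentsWithStats(m)
    return [(s[i].tolist(),c[i].round(1).tolist()) for i in range(1,n) if s[i][4]>amin]
E
python3 - <<'E'
from h import *
for n in("scene","top"):
    im=manip.get_image(n);cv2.imwrite(f"pics/{n}0.png",im["pixels"])
    print(n,(-np.array(im["R"]).T@im["t"]).round(3),im["fx"]);
    print("Y",blobs(im,(20,120,100),(35,255,255)));print("B",blobs(im,(95,100,50),(130,255,255)))
print(manip.get_state())
E
```

```text
scene [ 0.913 -0.367  0.862] 505.76141436958653
Y [([249, 0, 25, 14, 149], [258.8, 5.1]), ([254, 0, 165, 89, 8090], [337.0, 38.2]), ([305, 0, 225, 115, 2732], [418.7, 60.4]), ([511, 24, 29, 19, 67], [527.2, 32.1]), ([445, 31, 121, 76, 747], [495.1, 73.1]), ([103, 35, 45, 19, 112], [122.5, 45.3]), ([0, 34, 179, 153, 7155], [77.1, 108.6]), ([129, 42, 44, 20, 103], [152.2, 50.8]), ([133, 46, 43, 19, 83], [155.0, 54.9]), ([87, 64, 45, 20, 116], [109.2, 73.3]), ([418, 72, 26, 18, 161], [429.3, 83.8]), ([302, 78, 47, 23, 150], [324.8, 87.9]), ([295, 115, 24, 15, 142], [304.9, 121.2]), ([184, 128, 54, 35, 227], [212.6, 144.1]), ([568, 128, 72, 65, 559], [608.8, 156.5]), ([108, 134, 57, 33, 152], [132.4, 149.6]), ([0, 137, 262, 152, 3815], [137.0, 212.3]), ([576, 145, 64, 60, 801], [609.3, 175.7]), ([29, 154, 70, 40, 191], [54.6, 177.8]), ([75, 159, 25, 16, 68], [83.7, 167.6]), ([92, 158, 68, 55, 959], [124.4, 184.8]), ([154, 165, 34, 23, 77], [174.5, 173.8]), ([460, 177, 180, 223, 6597], [576.8, 304.2]), ([346, 182, 30, 25, 496], [360.7, 194.2]), ([0, 270, 60, 68, 1241], [24.8, 298.5]), ([2
[... 607 characters left out ...]
 'qpos': array([-1.41799665e+00,  2.76559447e-01,  1.50601085e+00,  4.79633502e-06,
        1.36072283e+00, -1.20991895e-01]), 'qd': array([ 2.86205184e-04, -1.92796500e-03, -2.98307483e-03, -4.94083851e-04,
       -1.46552177e-03, -5.70496193e-05]), 'effort': array([ 1.71119271e-03, -4.17699230e+01, -2.46404493e+01, -2.65147755e-04,
        5.82951237e-03, -9.33542992e-06]), 'position': array([ 0.15540264, -0.55313526,  0.24750869]), 'ee_rot': array([-8.50167676e-04,  9.90644107e-01,  1.36468056e-01, -1.11767962e-05]), 'contact_force': array([ 1.01888921, -0.18156512, -0.13863966]), 'moment': array([-0.00214051,  0.07083254, -0.02002994]), 'gripper_force': 0.0, 'width': 0.08552051424834148}
```

View pics/scene0.png

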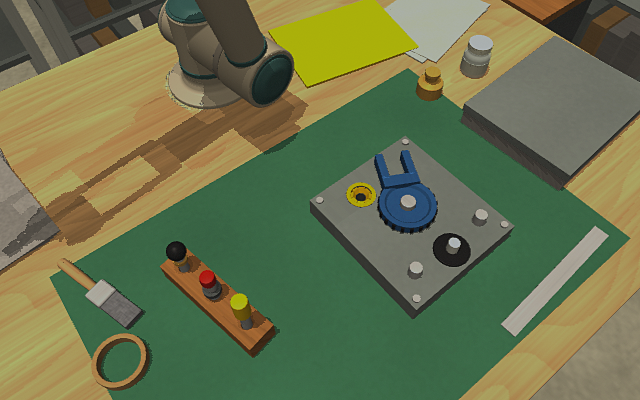

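View pics/top0.png

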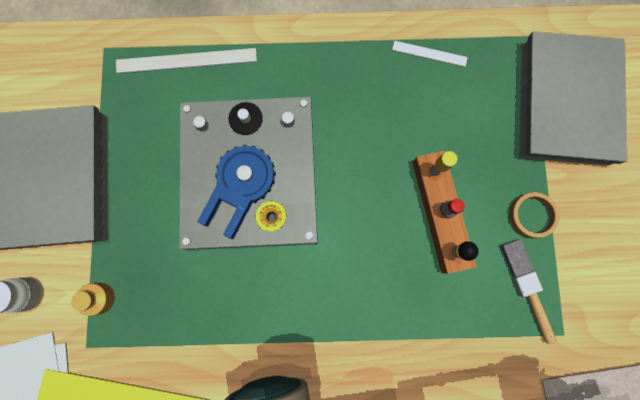

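The scene view shows the pin's yellow knob at (238,304) in the rack's end hole, the socket ring at (361,194) and the blue wheel at (405,196). In the top view these are the knob at (449,158), the socket at (270,216), the hub at (244,173) and the fork pointing down-left with its prong ends at about (205,221) and (232,235).

Run:
```python
from h import *
s=manip.get_image("scene");t=manip.get_image("top")
print("knob",tri(s,(238.4,304.4),t,(448.7,158.5)), onz(t,448.7,158.5,.14),onz(s,238.4,304.4,.116))
S=tri(s,(360.7,194.2),t,(270.3,215.7));print("sock",S)
print("sock z45",onz(t,270.3,215.7,.045),onz(s,360.7,194.2,.045))
def white(im,box):
    x0,y0,x1,y1=box;g=cv2.inRange(cv2.cvtColor(im["pixels"],cv2.COLOR_BGR2HSV),(0,0,150),(180,60,255))
    m=np.zeros_like(g);m[y0:y1,x0:x1]=g[y0:y1,x0:x1];M=cv2.moments(m,True);return M["m10"]/M["m00"],M["m01"]/M["m00"]
a=white(s,(395,185,422,215));b=white(t,(230,160,258,186));H=tri(s,a,t,b);print("hub",a,b,H)
for z in(.06,.075):print(onz(t,*b,z))
# blue pixels on z=.075: prongs by radius
hub=onz(t,*b,.075)[:2]
m=cv2.inRange(cv2.cvtColor(t["pixels"],cv2.COLOR_BGR2HSV),(95,100,50),(130,255,255))
P=np.array([onz(t,u,v,.075)[:2] for v,u in np.argwhere(m)])-hub
r=np.hypot(*P.T);th=np.degrees(np.arctan2(P[:,1],P[:,0]))%360
for lo in(66,76,86,96,106,116):
    k=(r>lo/1e3)&(r<lo/1e3+.01);h=np.sort(th[k]); 
    if len(h)<4: continue
    g=np.argmax(np.diff(h));print(lo,len(h),h[0].round(1),h[g].round(1),h[g+1].round(1),h[-1].round(1))
```

```text
knob (array([ 0.59804572, -0.28489838,  0.13239501]), np.float64(0.002094299421449093)) [ 0.59669753 -0.2816024   0.14      ] [ 0.59035284 -0.28394437  0.116     ]
sock (array([0.51663545, 0.03580737, 0.04683138]), np.float64(0.001266293767994541))
sock z45 [0.51718435 0.03658468 0.045     ] [0.51547106 0.03612552 0.045     ]
hub (408.0357142857143, 200.55714285714285) (243.72375690607734, 172.1049723756906) (array([0.59633718, 0.08126006, 0.07600279]), np.float64(0.0011234778248830418))
[0.60024248 0.08479963 0.06      ]
[0.59687586 0.08194294 0.075     ]
66 125 121.1 141.5 168.9 187.0
76 117 127.2 143.3 166.7 182.0
86 122 129.9 144.2 164.7 178.1
96 111 132.7 144.7 163.8 175.2
106 114 134.4 145.1 162.8 173.6
116 72 135.7 144.7 162.5 171.4
```

Request:
{"op": "move_arm", "data": {
  "steps": [0,0,-0.0436,0.441,0.271,-0.03,1,0,0,-0.0436,0.441,0.271,-0.03,1,0,0,-0.0436,0.441,0.271,-0.03,1,0,0,-0.0436,0.441,0.271,-0.03,1,0,0,-0.0436,0.441,0.271,-0.03,1,0,0,-0.0436,0.441,0.271,-0.03,1,0,0,-0.0436,0.441,0.271,-0.03,1,0,0,-0.0436,0.441,0.271,-0.03,1,0,0,-0.0436,0.441,0.271,-0.03,1,0,0,-0.0436,0.441,0.271,-0.03,1],
  "squeeze": 80
}}

```text
clock: 1.2
position: [0.5799, -0.2923, 0.2193]
ee_rot: [0.0, 1.0, 0.0, -0.0]
contact_force: [0.2, -1.2, -0.0]
width: 0.0855
gripper_force: 0.0
```

Request:
{"op": "move_arm", "data": {
  "steps": [0,0,0,0.015,0.01,-0.01,1,0,0,0,0.015,0.01,-0.01,1,0,0,0,0.015,0.01,-0.01,1,0,0,0,0.015,0.01,-0.01,1,0,0,0,0.015,0.01,-0.01,1,0,0,0,0.015,0.01,-0.01,1,0,0,0,0.015,0.01,-0.01,1,0,0,0,0.015,0.01,-0.01,1,0,0,0,0.015,0.01,-0.01,1,0,0,0,0.015,0.01,-0.01,1]
}}

```text
clock: 2.2
position: [0.5934, -0.2837, 0.2096]
ee_rot: [0.0, 1.0, -0.0, 0.0]
contact_force: [-0.1, -0.4, -0.3]
width: 0.0856
gripper_force: 0.0
```

Run:
```python
from h import *
s=manip.get_image("scene");t=manip.get_image("top")
o=np.hstack([cv2.resize(s["pixels"][180:380,130:330],(400,400)),cv2.resize(t["pixels"][60:260,360:560],(400,400))])
cv2.imwrite("pics/a.png",o);print(manip.get_state()["position"])
print(blobs(s,(20,120,100),(35,255,255),100))
```

```text
[ 0.59345421 -0.28364515  0.20951653]
[([285, 0, 134, 88, 6408], [349.4, 41.0]), ([342, 4, 186, 97, 2306], [435.3, 54.8]), ([445, 31, 121, 73, 706], [497.0, 71.7]), ([122, 37, 36, 21, 246], [139.5, 47.5]), ([0, 68, 81, 32, 265], [41.5, 81.8]), ([0, 72, 79, 60, 1277], [33.1, 102.4]), ([248, 92, 54, 26, 320], [278.9, 105.0]), ([0, 95, 100, 94, 2468], [49.2, 142.7]), ([568, 128, 72, 65, 517], [609.1, 156.2]), ([576, 144, 64, 87, 1695], [615.0, 192.8]), ([79, 158, 29, 21, 184], [93.0, 169.2]), ([42, 160, 115, 67, 1863], [103.3, 193.6]), ([346, 182, 30, 25, 499], [360.7, 194.1]), ([0, 189, 167, 100, 2306], [91.1, 238.5]), ([47, 215, 59, 30, 204], [77.2, 227.1]), ([460, 217, 180, 183, 5330], [569.1, 322.7]), ([0, 269, 60, 69, 1167], [24.5, 298.4]), ([230, 293, 18, 28, 348], [239.3, 305.8]), ([0, 334, 90, 66, 1246], [48.0, 371.7]), ([61, 378, 37, 22, 223], [80.2, 389.7])]
```

View pics/a.png

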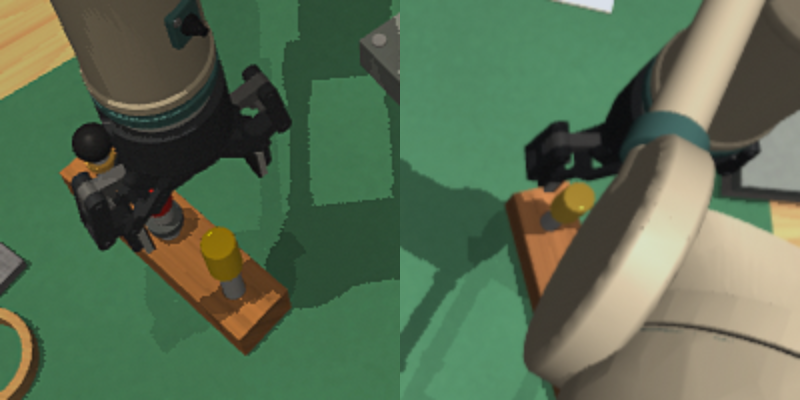

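Run:
```python
from h import *
s=manip.get_image("scene");t=manip.get_image("top")
for im in(s,t):
  for X in([.5934,-.2837,.2055],[.596,-.283,.14],[.596,-.283,.092],[.596,-.283,.044]):
    c=np.array(im["R"])@X+im["t"];print((im["fx"]*c[0]/c[2]+im["cx"]).round(1),(im["fy"]*c[1]/c[2]+im["cy"]).round(1))
```

```text
230.8 281.3
238.7 300.7
242.9 312.5
246.8 323.3
462.6 150.1
449.5 158.9
441.8 165.3
434.9 171.0
```

Request:
{"op": "move_arm", "data": {
  "steps": [0,0,0,0.002,0,-0.04,1,0,0,0,0.002,0,-0.07,1,0,0,0,0.002,0,-0.095,1,0,0,0,0.002,0,-0.095,1,0,0,0,0.002,0,-0.095,-1,0,0,0,0.002,0,-0.095,-1,0,0,0,0.002,0,-0.095,-1,0,0,0,0.002,0,-0.095,-1,0,0,0,0.002,0,-0.095,-1,0,0,0,0.002,0,-0.095,-1]
}}

```text
clock: 3.4
position: [0.5961, -0.2839, 0.1162]
ee_rot: [0.0, 1.0, -0.0, 0.001]
contact_force: [-1.2, 1.1, 6.0]
width: 0.0263
gripper_force: 78.2
```

Request:
{"op": "move_arm", "data": {
  "steps": [0,0,0,0,0,0.03,-1,0,0,0,0,0,0.07,-1,0,0,0,0,0,0.11,-1,0,0,0,0,0,0.11,-1,0,0,0,-0.08,0.04,0.11,-1,0,0,0,-0.08,0.08,0.11,-1,0,0,0,-0.08,0.12,0.11,-1,0,0,0,-0.08,0.16,0.11,-1,0,0,0,-0.08,0.2,0.11,-1,0,0,0,-0.08,0.2,0.11,-1]
}}

```text
clock: 4.4
position: [0.5138, -0.0789, 0.2238]
ee_rot: [-0.002, 1.0, 0.002, -0.001]
contact_force: [0.3, -0.8, -1.7]
width: 0.0265
gripper_force: 79.6
```

Run:
```python
from h import *
s=manip.get_image("scene");t=manip.get_image("top")
cv2.imwrite("pics/b.png",np.hstack([cv2.resize(s["pixels"][50:300,200:450],(400,400)),cv2.resize(t["pixels"][100:300,180:380],(400,400))]))
p=manip.get_state()["position"];print(p)
for im in(s,t):
  for dz in(.022,-.026,-.11):
    c=np.array(im["R"])@(p+[0,0,dz])+im["t"];print((im["fx"]*c[0]/c[2]+im["cx"]).round(1),(im["fy"]*c[1]/c[2]+im["cy"]).round(1))
```

```text
[ 0.51497724 -0.08301916  0.22402377]
309.6 159.8
310.3 178.2
311.5 206.3
336.0 199.4
335.1 204.1
333.8 210.8
```

View pics/b.png

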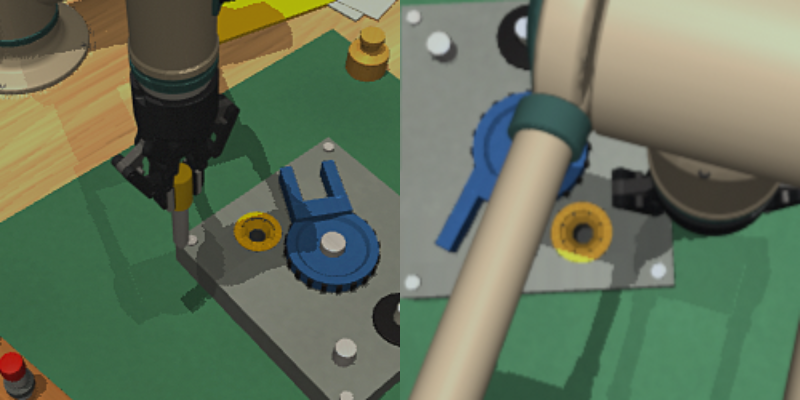

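Request:
{"op": "move_arm", "data": {
  "steps": [0,0,0,0,0.05,0,-1,0,0,0,0,0.1,0,-1,0,0,0,0,0.15,0,-1,0,0,0,0,0.19,0,-1,0,0,0,0,0.207,0,-1,0,0,0,0,0.207,0,-1,0,0,0,0,0.207,-0.01,-1,0,0,0,0,0.207,-0.02,-1,0,0,0,0,0.207,-0.03,-1,0,0,0,0,0.207,-0.03,-1]
}}

```text
clock: 5.5
position: [0.5141, 0.122, 0.1923]
ee_rot: [0.0, 1.0, -0.001, -0.002]
contact_force: [0.1, 0.2, -0.4]
width: 0.0262
gripper_force: 79.8
```

Run:
```python
from h import *
s=manip.get_image("scene")
cv2.imwrite("pics/c.png",cv2.resize(s["pixels"][70:270,310:510],(600,600),interpolation=cv2.INTER_CUBIC))
p=manip.get_state()["position"];print(p)
for X in(p+[0,0,-.11],p+[0,0,-.10],[.5155,.124,.075],[.5155,.124,.045],[.597,.0815,.075]):
    im=s;c=np.array(im["R"])@X+im["t"];print(3*((im["fx"]*c[0]/c[2]+im["cx"])-310).round(1),3*((im["fy"]*c[1]/c[2]+im["cy"])-70).round(1))
```

```text
[0.51473492 0.12229053 0.19322206]
255.29999999999998 271.20000000000005
257.1 261.6
256.5 278.4
251.39999999999998 306.0
295.79999999999995 392.70000000000005
```

View pics/c.png

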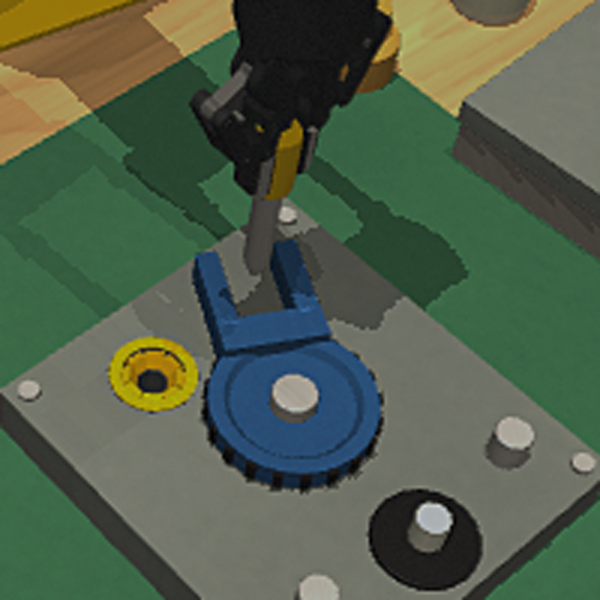

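Request:
{"op": "move_arm", "data": {
  "steps": [0,0,0,0,0.001,-0.015,-1,0,0,0,0,0.001,-0.032,-1,0,0,0,0,0.001,-0.032,-1,0,0,0,0,-0.01,-0.032,-1,0,0,0,0,-0.02,-0.032,-1,0,0,0,0,-0.03,-0.032,-1,0,0,0,0,-0.04,-0.032,-1,0,0,0,0,-0.05,-0.032,-1,0,0,0,0,-0.06,-0.032,-1,0,0,0,0,-0.06,-0.032,-1]
}}

```text
clock: 6.55
position: [0.5156, 0.062, 0.1628]
ee_rot: [0.0, 1.0, -0.001, 0.0]
contact_force: [-0.5, 2.9, -0.2]
width: 0.0262
gripper_force: 79.9
```

Request:
{"op": "move_arm", "data": {
  "steps": [0,0,0,0.001,-0.006,0,-1,0,0,0,0.001,-0.012,0,-1,0,0,0,0.001,-0.018,0,-1,0,0,0,0.001,-0.026,0,-1,0,0,0,0.001,-0.026,0,-1,0,0,0,0.001,-0.026,0,-1,0,0,0,0.001,-0.026,0,-1,0,0,0,0.001,-0.026,0,-1,0,0,0,0.001,-0.026,0,-1,0,0,0,0.001,-0.026,0,-1]
}}

```text
clock: 7.55
position: [0.5158, 0.0373, 0.1623]
ee_rot: [0.0, 1.0, 0.0, -0.001]
contact_force: [-1.6, 2.5, -1.5]
width: 0.0265
gripper_force: 79.9
```

Run:
```python
from h import *
s=manip.get_image("scene")
cv2.imwrite("pics/d.png",cv2.resize(s["pixels"][90:240,290:440],(600,600),interpolation=cv2.INTER_CUBIC))
p=manip.get_state()["position"];print(p,manip.get_state()["contact_force"])
for X in(p+[0,0,.02],p+[0,0,-.11],[.5165,.0363,.045]):
    im=s;c=np.array(im["R"])@X+im["t"];print(4*((im["fx"]*c[0]/c[2]+im["cx"])-290).round(1),4*((im["fy"]*c[1]/c[2]+im["cy"])-90).round(1))
```

```text
[0.51586114 0.03732424 0.16231664] [-1.41466447  2.51202353 -1.37241019]
304.0 236.8
286.0 407.6
284.4 418.0
```

View pics/d.png

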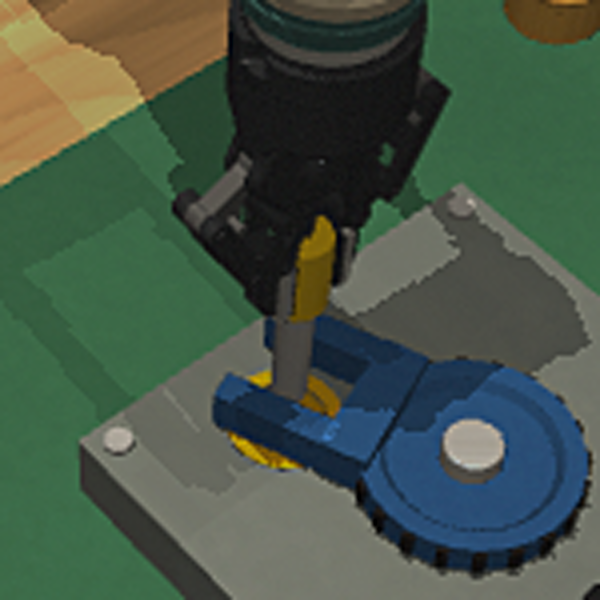

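Request:
{"op": "move_arm", "data": {
  "steps": [0,0,0,0,0,-0.004,-1,0,0,0,0,0,-0.008,-1,0,0,0,0,0,-0.012,-1,0,0,0,0,0,-0.016,-1,0,0,0,0,0,-0.02,-1,0,0,0,0,0,-0.024,-1,0,0,0,0,0,-0.024,-1,0,0,0,0,0,-0.024,-1,0,0,0,0,0,-0.024,-1,0,0,0,0,0,-0.024,-1]
}}

```text
clock: 8.6
position: [0.5161, 0.0373, 0.1384]
ee_rot: [0.0, 1.0, -0.0, -0.0]
contact_force: [-0.1, 2.7, -2.5]
width: 0.0267
gripper_force: 80.0
```

Request:
{"op": "move_arm", "data": {
  "steps": [0,0,0,0,0,-0.003,-1,0,0,0,0,0,-0.006,-1,0,0,0,0,0,-0.009,-1,0,0,0,0,0,-0.012,-1,0,0,0,0,0,-0.015,-1,0,0,0,0,0,-0.018,-1,0,0,0,0,0,-0.02,-1,0,0,0,0,0,-0.02,-1,0,0,0,0,0,-0.02,-1,0,0,0,0,0,-0.02,-1]
}}

```text
clock: 9.6
position: [0.5163, 0.0371, 0.1181]
ee_rot: [0.0, 1.0, 0.0, -0.0]
contact_force: [-1.1, 0.8, -4.1]
width: 0.0265
gripper_force: 79.6
```

Request:
{"op": "move_arm", "data": {
  "steps": [0,0,0,0,0,-0.001,-1,0,0,0,0,0,-0.002,-1,0,0,0,0,0,-0.003,-1,0,0,0,0,0,-0.004,-1,0,0,0,0,0,-0.005,-1,0,0,0,0,0,-0.005,-1,0,0,0,0,0,-0.005,-1,0,0,0,0,0,-0.005,-1,0,0,0,0,0,-0.005,-1,0,0,0,0,0,-0.005,-1]
}}

```text
clock: 10.6
position: [0.5168, 0.0371, 0.115]
ee_rot: [0.0, 1.0, 0.0, 0.001]
contact_force: [-3.1, -0.2, 10.2]
width: 0.0263
gripper_force: 81.2
```

Request:
{"op": "move_arm", "data": {
  "steps": [0,0,0,0,0,0,1,0,0,0,0,0,0,1,0,0,0,0,0,0,1,0,0,0,0,0,0,1,0,0,0,0,0,0,1,0,0,0,0,0,0.03,1,0,0,0,0,0,0.07,1,0,0,0,0,0,0.11,1,0,0,0,0,0,0.15,1,0,0,0,0,0,0.15,1]
}}

```text
clock: 11.6
position: [0.5197, 0.0372, 0.2694]
ee_rot: [0.0, 1.0, -0.0, 0.006]
contact_force: [0.0, -0.1, -0.7]
width: 0.0853
gripper_force: 0.0
```

Run:
```python
from h import *
s=manip.get_image("scene")
cv2.imwrite("pics/e.png",cv2.resize(s["pixels"][90:240,290:440],(600,600),interpolation=cv2.INTER_CUBIC))
print(manip.get_state()["position"],[b for b in blobs(s,(20,120,100),(35,255,255),100) if 300<b[1][0]<440 and 100<b[1][1]<240])
im=s
for z in(.139,.115,.091):
    c=np.array(im["R"])@[.5165,.0363,z]+im["t"];print(4*((im["fx"]*c[0]/c[2]+im["cx"])-290).round(1),4*((im["fy"]*c[1]/c[2]+im["cy"])-90).round(1))
```

```text
[0.51815019 0.03722232 0.2664812 ] [([298, 101, 30, 14, 202], [312.7, 107.4]), ([359, 154, 17, 28, 270], [366.4, 166.7])]
296.8 300.0
293.2 332.0
290.0 362.8
```

View pics/e.png

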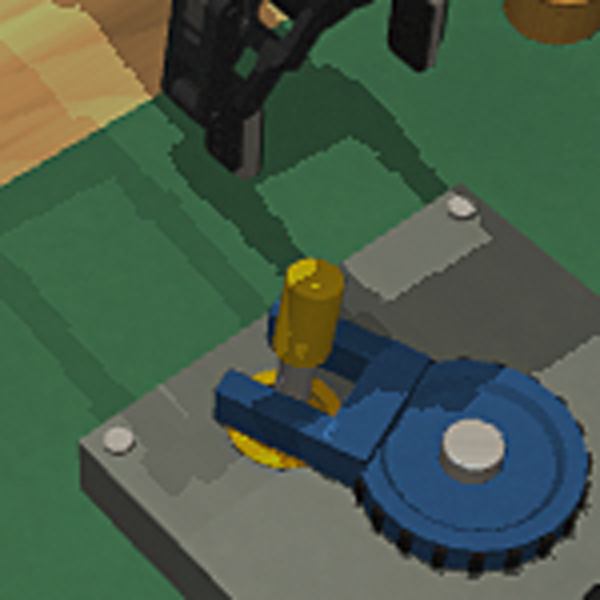

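The pin stands in the socket between the prongs, with its knob at crop (311,315). It leans slightly with the spring. I'll clear the arm and check the height with both cameras.

Request:
{"op": "move_arm", "data": {
  "steps": [0,0,0,0,-0.05,0.02,1,0,0,0,0,-0.1,0.02,1,0,0,0,0,-0.15,0.02,1,0,0,0,-0.05,-0.2,0.02,1,0,0,0,-0.1,-0.24,0.02,1,0,0,0,-0.12,-0.28,0.02,1,0,0,0,-0.12,-0.3,0.02,1,0,0,0,-0.12,-0.3,0.02,1,0,0,0,-0.12,-0.3,0.02,1,0,0,0,-0.12,-0.3,0.02,1]
}}

```text
clock: 12.65
position: [0.3964, -0.2616, 0.2825]
ee_rot: [-0.001, 1.0, 0.0, -0.001]
contact_force: [-0.1, 0.2, -0.4]
width: 0.0855
gripper_force: 0.0
```

Run:
```python
from h import *
s=manip.get_image("scene");t=manip.get_image("top")
cv2.imwrite("pics/f.png",np.hstack([cv2.resize(s["pixels"][130:220,320:410],(400,400),interpolation=cv2.INTER_CUBIC),cv2.resize(t["pixels"][140:260,200:320],(400,400),interpolation=cv2.INTER_CUBIC)]))
print(manip.get_state()["position"])
hub=onz(t,243.7,172.1,.075)[:2]
m=cv2.inRange(cv2.cvtColor(t["pixels"],cv2.COLOR_BGR2HSV),(95,100,30),(130,255,255))
P=np.array([onz(t,u,v,.075)[:2] for v,u in np.argwhere(m)])-hub
r=np.hypot(*P.T);th=np.degrees(np.arctan2(P[:,1],P[:,0]))%360
for lo in(.086,.106):
    h=np.sort(th[(r>lo)&(r<lo+.01)]);g=np.argmax(np.diff(h));print(len(h),h[0].round(1),h[g].round(1),h[g+1].round(1),h[-1].round(1))
```

```text
[ 0.39688676 -0.26132115  0.28302071]
86 178.1 188.3 213.2 224.1
98 182.5 191.9 211.5 219.9
```

View pics/f.png

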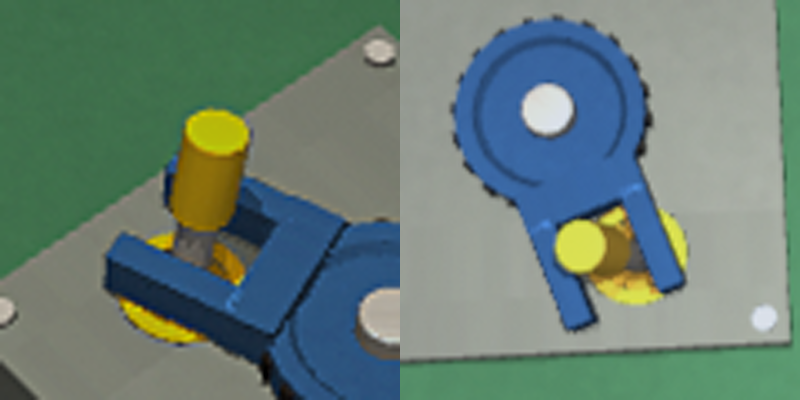

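Run:
```python
from h import *
s=manip.get_image("scene");t=manip.get_image("top")
print(tri(s,(368.8,159.7),t,(254.3,213.8)))
```

```text
(array([0.51072394, 0.05236082, 0.13605969]), np.float64(0.00048160297109981615))
```

The knob top measures (0.511, 0.052, 0.136), so the pin is fully down with a tilt of about 0.12 rad. The knob centre is about 14 mm off the socket axis and the wheel is at about 0.83 rad. All are within limits.

```bash
python3 -c "
from rig import manip
print(manip.sign_off())"
```

```text
the job is handed in; nothing more can be done
None
```

The job is handed in: the yellow-knobbed pin is fully down in the socket between the fork's prongs, tilted about 0.12 rad, holding the wheel at about 0.83 rad, with the arm clear of everything; no verdict was returned.

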